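# Set the desk sharpener to its largest pencil hole

## Robot

A 7-joint arm with a two-finger parallel gripper is mounted at the origin on a cart in front of the work surface, level with it; the furniture and walls round the work are solid. World frame = base frame: x ahead of the robot, y to its left, z up, the work surface at z = 0. Lengths are in m, angles in rad, forces in N, time in s.
With the tool pointing down it reaches from about 0.425 to 0.875 m from the base axis. Payload 4.7 kg.
Tool frame: the origin (TCP) lies midway between the tips of the shut fingers; the grasp point (between the pads) lies 19 mm behind it; z points along the fingers, y is the line along which they close (so a half turn about z gives the same grasp; the last joint's range is limited). The gripper opens to 87 mm and grips with 3 to 60 N. Pads are 19 mm wide; open, the fingers measure 117 mm over their backs; the gripper's body (75 mm by 190 mm) begins 51 mm behind the grasp point.
Start: joints at [-1.247, 0.321, -0.07, 1.45, 0.023, 1.371, -0.057], TCP at [0.198, 0.619, 0.223] pointing down, gripper open.
Joint ranges: [-2.86, 2.86], [-0.3, 2.09], [-1.38, 1.24], [0.06, 2.45], [-1.56, 4.7], [0.09, 2.05], [-2.69, 2.69]. Speed limits (rad/s): [2.57, 2.57, 3.14, 3.14, 3.14, 3.14, 3.14].

## Interface

Orientations are given as a rotation vector (axis times angle).
In Python, from bench import ctrl gives the robot as it stands.
- The arm moves only by the shell command python3 inch.py [FORCE], which reads ROWS from standard input. ROWS is a JSON object with one list for each field, all of the same length, 1 to 20, a row being the entries at one place: sx, sy, sz (the shift in normalised numbers (1 is 800 mm)), turn (a turn about the tool's z in parts of the range, where 1.0 means 2 pi rad), jaw (the opening from 0.0 (shut) to 1.0 (fully open)); each row is the pose to reach, as a shift and turn from the pose commanded when the command began, along the tool's axes at that moment; what a row does not reach only later rows make up. A row lasts 1/10 s, in which the tool goes at most 0.05 m and 0.15 rad, less where a joint would pass 70% of its speed; a pose out of reach is approached as far as the arm can. The fingers move at their own pace and stop on an object; FORCE is the grip in N (left out, the last holds). Time passes only in rows, so rows that do not move let the fingers close. It prints the time, the measured TCP pose, the force, the opening and the grip force at its end. Input that does not fit is refused with a message, and nothing moves.
- ctrl.get_state(): the state, without advancing time (a new reading comes with each control period).
- ctrl.get_image(name): name is "scene" or "top"; returns the picture (480x640x3 uint8, red, green, blue); there is no depth.
- ctrl.camera_model(name): a dict with "vertical_fov" (degrees; the focal length in pixels is half the picture's height over the tangent of half this angle, whatever the lens; pixels are square), "cx", "cy" (the principal point, pixels), "rvec" (rotation vector, rad) and "tvec" (3), from world to camera coordinates, as OpenCV has them. Camera axes: x right, y down, z forward; pixel columns grow to the right and rows downward; lengths in m; the calibration is good to about 2 mm. A picture is of the moment at which its call begins. camera_model takes no time and is no camera call.
- ctrl.close_job(): hands the job in; it is judged then, once.
The state is a dict: "time": time; "joint_positions": joint angles; "qd": joint speeds; "joint_torque": joint torques, N m; "position": TCP position; "tool_rot": TCP orientation; "ft_force": force on the tool from outside, world axes, zero at the start; "torque": the same for the moment, N m; "grip_width": opening from 0.0 (shut) to 1.0 (fully open); "grip_force": force on a finger pad.
Only numpy, scipy, OpenCV 4.12 (cv2) and the standard library are available. Lean on these libraries where they do the work, as an engineer would, in place of code of your own. Each camera call takes 0.05 s, during which the arm holds its last target. There are 200 camera calls.

## Task

Get the desk pencil sharpener ready for a fat pencil: using only the fingertips, gently flick its black hole-selector disc round by the petals on its edge until the largest hole, the one ringed in yellow, has clicked in exactly at the top, in line with the white index mark, and push the shavings drawer fully home. Either order and either direction will do. Leave the sharpener standing where it is, do not lift it, and do not disturb the pencil, the eraser or the sticky notes beside it.

Things in the scene. Friction and masses are not known exactly. Their poses are not given: they have to be found in the camera images.
- sharpener: Green desk pencil sharpener, 1.3 to 2 kg, loose on rubber feet; a push over about 6 N shifts it. Origin: centre of its underside; x to its rear (crank), -x to its front (disc, drawer), z up. Base 150 (x) by 98 (y) mm, deck 43 mm high. On it the cutter housing, a cylinder 51 mm across along x from x = 2 to 72 mm, axis at y = 0, z = 87 mm; behind it a fixed crank, to x = 120 mm, below z = 98 mm.
- selector: Black hole-selector disc, 50 mm across, 10 mm thick, facing -x, centred (origin) at (-28, 0, 87) mm in the sharpener's frame; turns either way, endlessly, about the sharpener's x axis; its z axis points from the centre to the yellow-ringed hole. Six holes, 60 degrees apart, clicks every 60 degrees with one hole at the top. Starts 1 to 5 clicks from the goal. 25 mm are free behind its upper half.
- big_hole (a point): Centre of the largest hole (12.5 mm, yellow ring 17 mm across), on the disc's front face, 16 mm from its axis; turns with the disc. A yellow stroke, 6 mm wide, marks the same place on the disc's rim.
- feed_point (a point): Fixed to the sharpener straight above the disc's axis, at (-34, 0, 103) mm in its frame: where big_hole lies when it is clicked in at the top.
- petal (a point): Outer end of one of the disc's six finger petals, the one 30 degrees clockwise (seen from the front) of big_hole; turns with the disc. Petals lie midway between holes, 8 mm wide, ends rounded, reaching to 42 mm from the axis; the disc's rim is at 25 mm. Clicked in, two petals stand 30 degrees either side of the top, ends at y = +-21 mm, highest points z = 124 mm; the rim's top is z = 112 mm.
- index_mark (a point): Short white mark on top of the cutter housing, 114 mm above the table, behind the disc; it marks the top. Detent: about 2.5 N sideways at a petal's end moves the disc; released, it snaps to the nearest click, so pushing one petal from 30 degrees before the top to beyond the top makes one click. A petal passing the top reaches z = 129 mm.
- drawer (a joint): How far the shavings drawer stands out of the base, in m: 0 fully home, 0.045 fully out. It stays where it is left; about 1 N pushes it in, towards the sharpener's +x.
- drawer_front (a point): On the grey drawer, 4 mm in front of the middle of its front plate, 22 mm above the table. Plate 88 mm wide, from 8 to 39 mm above the table, low in the front of the base; with the drawer home its face is 81 mm ahead of the sharpener's origin. A steel pull lip, 36 mm wide, stands out 4 mm from the plate at z = 32 to 37 mm.
- pencil: Green pencil lying on the table right of the sharpener, 7 x 136 x 7 mm; a bystander; origin in the middle of its underside.
- eraser: Blue and white eraser lying left of the sharpener, 21 x 55 x 12 mm; a bystander; origin in the middle of its underside.
- sticky_pad: Yellow pad of sticky notes lying right of the sharpener's rear, 76 x 76 x 24 mm; a bystander; origin in the middle of its underside.

How it is judged:
At the end, for the whole second after the job is handed in: The yellow-ringed hole rests clicked in at the top (within 3 mm of the feed point, disc at rest), the drawer is home to within 3 mm, the sharpener stands upright within 30 mm of where it stood, and pencil, eraser and sticky pad lie within 20 mm of where they lay (distance between big_hole and feed_point below 0.003 m and angular speed of selector below 0.1 rad/s and value of joint drawer below 0.003 m and distance of sharpener from where it was at the start of the episode below 0.03 m and angle between sharpener's own z axis and vertical below 0.05 rad and linear speed of sharpener below 0.01 m/s and distance of each of pencil, eraser, sticky_pad from where it was at the start of the episode below 0.02 m); the robot touches nothing.
It fails at once if the arm or the gripper's body, not the fingers, bumps the sharpener (more than 5 N) (contact force between the arm and sharpener above 5 N).
It fails at once if the sharpener is lifted (more than 10 mm) or tipped (more than 0.2 rad) (height (world z) of sharpener above 0.01 m or angle between sharpener's own z axis and vertical above 0.2 rad).
It fails at once if the sharpener is shoved more than 30 mm (distance of sharpener from where it was at the start of the episode above 0.03 m).
It fails at once if the disc is gripped or forced: the fingers press on it with more than 18 N (contact force between the fingers and selector above 18 N).
It fails at once if the pencil, eraser or sticky pad is moved more than 20 mm or lifted (distance of any of pencil, eraser, sticky_pad from where it was at the start of the episode above 0.02 m).
It also fails if it takes over 51 s, if anything falls off the work surface, if the arm or the gripper's body presses on something with over 40 N, if the wrist force passes 120 N, or if a joint passes its speed limit or range.

## Working session

There is one attempt and no reset: what is moved stays moved. The work goes in short steps, Python scripts to look and compute and a shell command to move; the robot and the scene stay as the last step left them, time stands still between calls to the robot, and variables do not carry over. Pictures are saved under pics/ and viewed, at most 10 in all, crops included, and the job is handed in when it is done.

```bash
ls; mkdir -p pics
python3 - <<'E'
from bench import ctrl
import cv2
for n in ("scene","top"):
    im=ctrl.get_image(n); cv2.imwrite(f"pics/{n}0.png",im[...,::-1]); print(n,ctrl.camera_model(n))
s=ctrl.get_state(); print(s)
E
```

```text
bench.py
inch.py
pics
scene {'vertical_fov': 43.49670849472881, 'cx': 315.3581101724038, 'cy': 248.6059631527015, 'rvec': array([ 1.9306269 , -1.11452936,  0.57544181]), 'tvec': array([-0.31302875,  0.38673605,  0.4701955 ])}
top {'vertical_fov': 57.08858002153432, 'cx': 323.5178177756132, 'cy': 244.1764603470327, 'rvec': array([ 2.17284722, -2.0404394 ,  0.20719784]), 'tvec': array([-0.01203319,  0.63897511,  0.81614695])}
{'time': 0.1, 'joint_positions': array([-1.24688689,  0.32173471, -0.07007772,  1.45156615,  0.02259702,
        1.37081813, -0.05693551]), 'qd': array([-0.00035383, -0.00279521,  0.00028839, -0.00306804,  0.00013716,
       -0.0001397 ,  0.00037834]), 'joint_torque': array([-4.79899563e-05, -4.92576742e+01, -4.05505160e-01, -3.13399386e+01,
       -6.41000387e-02,  3.94914486e-02,  6.53603661e-05]), 'position': array([0.19806498, 0.61855401, 0.22157344]), 'tool_rot': array([-4.84699197e-01, -3.10379881e+00,  2.71879278e-03]), 'ft_force': array([-0.55303475,  1.12403898, -0.15074282]), 'torque': array([-0.01164544, -0.0476058 , -0.00722949]), 'grip_force': 0.0, 'grip_width': 0.9965762906085632}
```

View pics/scene0.png

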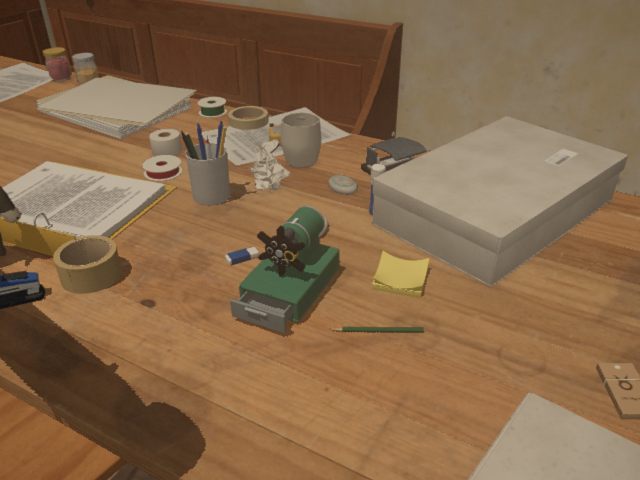

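View pics/top0.png

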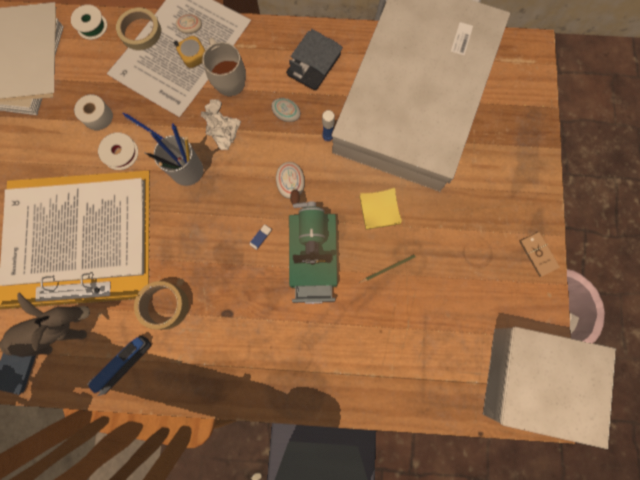

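The scene view shows the sharpener at about (290,265), with the disc at (282,250) and the drawer out at (265,308). The top view shows the base spanning (290–338, 214–286). The front faces the robot. Next I'll measure the pose.

```bash
cat > h.py <<'E'
import cv2,numpy as np
from bench import ctrl
def cam(n):
    m=ctrl.camera_model(n); f=240/np.tan(np.radians(m["vertical_fov"])/2)
    K=np.array([[f,0,m["cx"]],[0,f,m["cy"]],[0,0,1]]); R=cv2.Rodrigues(m["rvec"])[0]
    return K,R,np.array(m["tvec"])
def ray(n,p,z):
    K,R,t=cam(n); c=-R.T@t; d=R.T@np.linalg.inv(K)@np.array([p[0],p[1],1.]); return c+d*(z-c[2])/d[2]
def proj(n,P):
    K,R,t=cam(n); q=(R@np.atleast_2d(P).T).T+t; q=q@K.T; return q[:,:2]/q[:,2:]
E
python3 - <<'E'
from h import *
im=cv2.imread("pics/top0.png"); hsv=cv2.cvtColor(im,cv2.COLOR_BGR2HSV)
m=cv2.inRange(hsv,(40,60,30),(90,255,255)); m[:, :270]=0; m[:,350:]=0; m[:190]=0; m[310:]=0
n,l,st,c=cv2.connectedComponentsWithStats(m); print(st[1:][st[1:,4]>20])
pts=np.argwhere(m>0)[:,::-1]
for r in range(205,296,6):
    x=np.where(m[r])[0]; 
    if len(x): print(r,x.min(),x.max(),ray("top",(x.min(),r),.043)[:2].round(4),ray("top",(x.max()+1,r),.043)[:2].round(4))
cv2.imwrite("pics/t1.png",cv2.resize(im[190:310,260:420],None,fx=5,fy=5,interpolation=cv2.INTER_CUBIC))
s=cv2.imread("pics/scene0.png"); cv2.imwrite("pics/s1.png",cv2.resize(s[200:335,220:350],None,fx=4.4,fy=4.4,interpolation=cv2.INTER_CUBIC))
E
```

```text
[[ 290  210   47   77 1885]
 [ 323  214   12   36  250]
 [ 302  237   16    4   45]]
211 303 320 [0.7113 0.0757] [0.7136 0.0382]
217 290 334 [0.6967 0.1018] [0.7025 0.0083]
223 290 334 [0.6838 0.1008] [0.6896 0.0076]
229 290 334 [0.6711 0.0998] [0.6769 0.0068]
235 290 334 [0.6584 0.0988] [0.6641 0.0061]
241 290 334 [0.6457 0.0978] [0.6515 0.0054]
247 290 331 [0.6332 0.0968] [0.6385 0.0108]
253 290 299 [0.6207 0.0958] [0.6219 0.0754]
259 290 334 [0.6082 0.0948] [0.614  0.0032]
265 290 335 [0.5959 0.0938] [6.017e-01 4.000e-04]
271 290 335 [0.5836 0.0929] [ 5.895e-01 -3.000e-04]
277 290 335 [0.5714 0.0919] [ 0.5772 -0.001 ]
283 290 336 [0.5593 0.091 ] [ 0.5652 -0.0037]
```

View pics/t1.png

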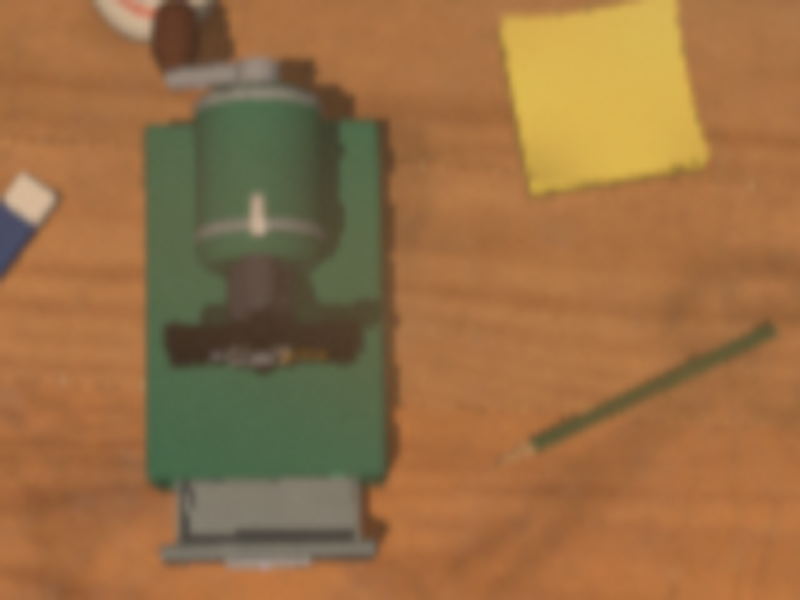

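View pics/s1.png

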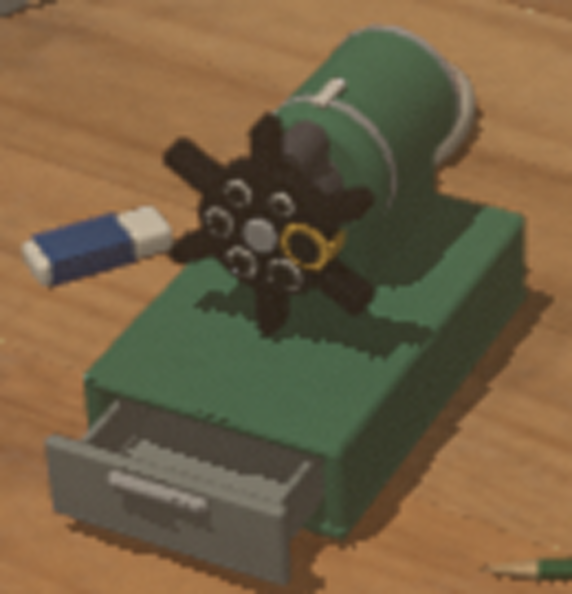

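The crops show the deck corners in the top view at crop pixels (147,125), (383,120), (387,483) and (150,487). In the scene view the yellow ring is right of the disc centre, at crop pixels (303,245) against (260,236). I'll fit the pose from the corners and work out the number of clicks.

```bash
cat >> h.py <<'E'
def T(P,o,yaw):
    c,s=np.cos(yaw),np.sin(yaw); return np.atleast_2d(P)@np.array([[c,s,0],[-s,c,0],[0,0,1]])+np.array([*o,0])
E
python3 - <<'E'
from h import *
cr=np.array([(147,125),(383,120),(387,483),(150,487)])/5+[260,190]
W=np.array([ray("top",p,.043) for p in cr]); print(W.round(4))
print("sizes",[np.linalg.norm(W[i]-W[(i+1)%4]).round(4) for i in range(4)])
o=W.mean(0)[:2]; e=(W[0]+W[1]-W[2]-W[3])[:2]; yaw=np.arctan2(e[1],e[0]); print("o",o,"yaw deg",np.degrees(yaw))
im0=[("idx0",[.02,0,.114]),("deckFL",[-.075,.049,.043]),("deckFR",[-.075,-.049,.043]),("deckBR",[.075,-.049,.043]),("disc",[-.034,0,.087])]
pr=lambda n,P:(proj(n,T(P,o,yaw)))
for k,P in im0: print(k,pr("top",P).round(1),((pr("scene",P)-[220,200])*4.4).round(0))
for k in range(6):
    a=np.radians(60*k)  # clockwise from front: front viewer looks +x, right = -y
    print(k,((pr("scene",[-.034,-.016*np.sin(a),.087+.016*np.cos(a)])-[220,200])*4.4).round(0), "petal+30",((pr("scene",[-.034,-.042*np.sin(a+.5236),.087+.042*np.cos(a+.5236)])-[220,200])*4.4).round(0))
# white mark and drawer plate edge in top
print("mark",ray("top",(260+257/5,190+212/5),.114)[:2])
for p in ((162,553),(378,548)): print("plate",ray("top",(260+p[0]/5,190+p[1]/5),.039)[:2])
s=ctrl.get_state(); R=cv2.Rodrigues(s["tool_rot"])[0]; print(R.round(4),s["position"])
for n,p,z in (("pencil",(500,458),.004),("pencil2",(772,328),.004),("eraser",(25,180),.012)): print(n,ray("top",(260+p[0]/5,190+p[1]/5),z)[:2])
E
```

```text
[[ 0.7009  0.1034  0.043 ]
 [ 0.7092  0.0054  0.043 ]
 [ 0.558  -0.0049  0.043 ]
 [ 0.5504  0.0903  0.043 ]]
sizes [np.float64(0.0984), np.float64(0.1515), np.float64(0.0954), np.float64(0.1511)]
o [0.62962294 0.04853613] yaw deg 4.438999759514719
idx0 [[312.2 232.6]] [[332.  94.]]
deckFL [[289.4 287. ]] [[ 74. 381.]]
deckFR [[338.  286.3]] [[337. 461.]]
deckBR [[336.5 214.5]] [[529. 219.]]
disc [[312.9 263. ]] [[258. 243.]]
0 [[256. 203.]] petal+30 [[311. 165.]]
1 [[294. 233.]] petal+30 [[373. 275.]]
2 [[296. 274.]] petal+30 [[318. 349.]]
3 [[260. 283.]] petal+30 [[208. 317.]]
4 [[222. 253.]] petal+30 [[147. 213.]]
5 [[219. 213.]] petal+30 [[195. 135.]]
mark [0.64988265 0.05170853]
plate [0.52463402 0.08369131]
plate [ 0.53209168 -0.00284698]
[[-9.524e-01  3.049e-01 -4.000e-04]
 [ 3.049e-01  9.524e-01 -1.700e-03]
 [-1.000e-04 -1.700e-03 -1.000e+00]] [0.19806498 0.61855401 0.22157344]
pencil [ 0.57592453 -0.05257741]
pencil2 [ 0.63876217 -0.1656597 ]
eraser [0.68178459 0.15690674]
```

```bash
cat >> h.py <<'E'
O=np.array([.6296,.0485]); YAW=np.radians(4.44)
def goto(L):
    s=ctrl.get_state(); R=cv2.Rodrigues(s["tool_rot"])[0]; w=T(L,O,YAW)[0]
    x=np.degrees(np.arctan2(R[1,1],R[0,1]))-np.degrees(YAW)
    print("shift",(R.T@(w-s["position"])).round(4),"tool-y vs sharpener-x deg",x.round(2),"now local",(T(s["position"]-[*O,0],[0,0],-YAW)[0]).round(4),s["time"],s["ft_force"].round(2))
def crop(n):
    s=ctrl.get_image("scene")[...,::-1]; cv2.imwrite(f"pics/{n}.png",cv2.resize(s[200:335,220:350],None,fx=4.4,fy=4.4,interpolation=cv2.INTER_CUBIC))
E
python3 -c "
from h import *
goto([-.028,-.045,.25])"
```

```text
shift [-0.5759 -0.4636 -0.0276] tool-y vs sharpener-x deg 67.81 now local [-0.3861  0.6018  0.2216] 0.1 [-0.55  1.12 -0.15]
```

The rows are not in the units I measure in: shifts go in shares of 800 mm and turns go in shares of 2 pi rad. I convert before sending: -0.576 m is -0.72, -0.05 m is -0.0625, 1.183 rad is 0.1883.

```bash
echo '{"sx": [0, -0.05, -0.1, -0.15, -0.2, -0.25, -0.3, -0.35, -0.4, -0.45, -0.5, -0.55, -0.6, -0.65, -0.6875, -0.72, -0.72, -0.72], "sy": [0, -0.0375, -0.075, -0.1125, -0.15, -0.2, -0.2375, -0.275, -0.3125, -0.3625, -0.4, -0.4375, -0.475, -0.525, -0.5625, -0.58, -0.58, -0.58], "sz": [-0.0625, -0.075, -0.075, -0.075, -0.075, -0.075, -0.075, -0.075, -0.075, -0.075, -0.075, -0.075, -0.075, -0.075, -0.0625, -0.035, -0.035, -0.035], "turn": [0, 0.0159, 0.0318, 0.0477, 0.0637, 0.0796, 0.0955, 0.1114, 0.1273, 0.1432, 0.1592, 0.1751, 0.1883, 0.1883, 0.1883, 0.1883, 0.1883, 0.1883], "jaw": [0, 0, 0, 0, 0, 0, 0, 0, 0, 0, 0, 0, 0, 0, 0, 0, 0, 0]}' | python3 inch.py
python3 -c "
from h import *
goto([-.028,-.045,.16]); crop('s2')"
```

```text
time: 1.9
position: [0.6047, 0.0007, 0.249]
tool_rot: [-2.135, -2.303, 0.004]
ft_force: [-0.5, 1.3, 0.1]
grip_width: 0.003
grip_force: 0.0
shift [0.0008 0.0008 0.089 ] tool-y vs sharpener-x deg -0.11 now local [-0.0285 -0.0457  0.249 ] 1.9 [-0.52  1.27  0.07]
```

View pics/s2.png

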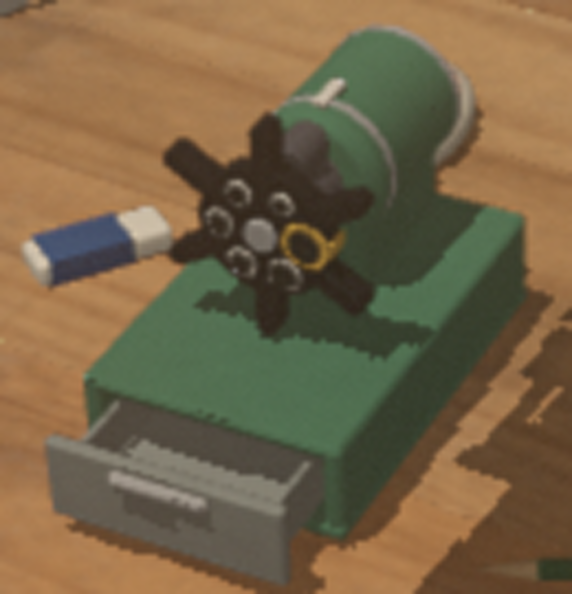

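The view is unchanged: ring at (303,245), hub at (260,236), one petal apparently straight up at (265,125). I'll compute the angles by casting rays onto the disc plane.

```bash
cat >> h.py <<'E'
def disc(p,x=-.034):
    p=np.array(p)/4.4+[220,200]; K,R,t=cam("scene"); c=T(-R.T@t-[*O,0],[0,0],-YAW)[0]; d=T(R.T@np.linalg.inv(K)@np.array([*p,1.]),[0,0],-YAW)[0]
    return (c+d*(x-c[0])/d[0])[1:]
def angs(pts,hub):
    h=disc(hub,-.036); print("hub",h.round(4))
    for p in pts: v=disc(p)-h; print(p,np.degrees(np.arctan2(-v[0],v[1])).round(0),(np.hypot(*v)*1000).round(1))
E
python3 -c "
from h import *
angs([(303,245),(281,205),(237,193),(217,222),(240,262),(283,273),(265,120),(372,200),(368,300),(270,330),(178,252),(170,150)],(260,236))"
```

```text
hub [-0.0022  0.0918]
(303, 245) 92.0 14.7
(281, 205) 29.0 14.9
(237, 193) -34.0 15.8
(217, 222) -92.0 17.2
(240, 262) -147.0 17.2
(283, 273) 154.0 15.5
(265, 120) 4.0 44.2
(372, 200) 59.0 47.0
(368, 300) 112.0 40.8
(270, 330) 179.0 39.2
(178, 252) -118.0 37.4
(170, 150) -55.0 40.4
```

```bash
echo '{"sx": [0.025, 0.025, 0.025, 0.025, 0.025, 0.03, 0.035, 0.0388, 0.0425, 0.045, 0.045], "sy": [0, 0, 0, 0, 0, 0, 0, 0, 0, 0, 0], "sz": [0.05, 0.1, 0.1438, 0.1638, 0.1638, 0.1638, 0.1638, 0.1638, 0.1638, 0.1638, 0.1638], "turn": [0, 0, 0, 0, 0, 0, 0, 0, 0, 0, 0], "jaw": [0, 0, 0, 0, 0, 0, 0, 0, 0, 0, 0]}' | python3 inch.py
python3 -c "
from h import *
goto([-.028,-.002,.118]); crop('s3')"
```

```text
time: 3.05
position: [0.6025, 0.0382, 0.1198]
tool_rot: [-2.132, -2.307, -0.001]
ft_force: [-0.4, 1.4, 1.6]
grip_width: 0.003
grip_force: 1.3
shift [ 0.0062 -0.0002  0.0018] tool-y vs sharpener-x deg 0.07 now local [-0.0278 -0.0082  0.1198] 3.05 [-0.37  1.42  1.61]
```

View pics/s3.png

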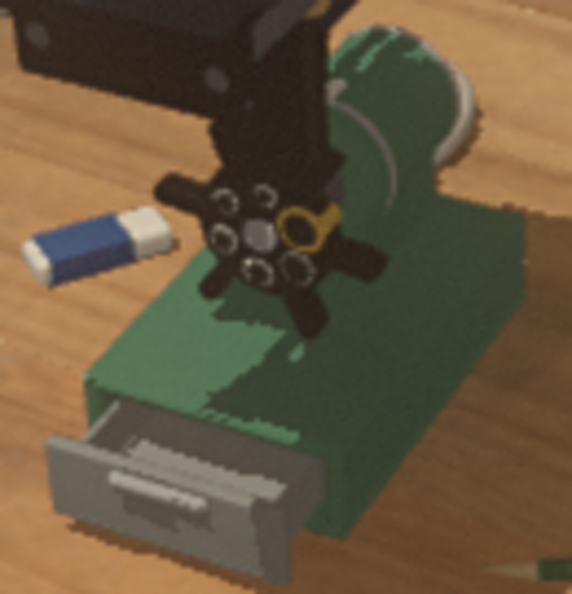

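The disc has turned counter-clockwise: the ring is now at (301,227), about 70° from the top. I'll keep pushing a little, then lift and look.

In the tool's units: -0.12 m is -0.15, -0.09 m is -0.1125.

```bash
echo '{"sx": [0.0038, 0.0075, 0.01, 0.01, 0.01, -0.0125, -0.0625, -0.1, -0.1], "sy": [0, 0, 0, 0, 0, 0, 0, 0, 0], "sz": [0, 0, 0, 0, -0.0375, -0.075, -0.1125, -0.15, -0.15], "turn": [0, 0, 0, 0, 0, 0, 0, 0, 0], "jaw": [0, 0, 0, 0, 0, 0, 0, 0, 0]}' | python3 inch.py
python3 -c "
from h import *
goto([-.028,-.045,.16]); crop('s4')"
```

```text
time: 4.0
position: [0.6107, -0.05, 0.2447]
tool_rot: [2.138, 2.29, 0.005]
ft_force: [-0.1, -1.1, 0.6]
grip_width: 0.002
grip_force: 0.0
shift [ 0.0521 -0.0026  0.0845] tool-y vs sharpener-x deg -0.49 now local [-0.0265 -0.0967  0.2447] 4.0 [-0.12 -1.1   0.59]
```

View pics/s4.png

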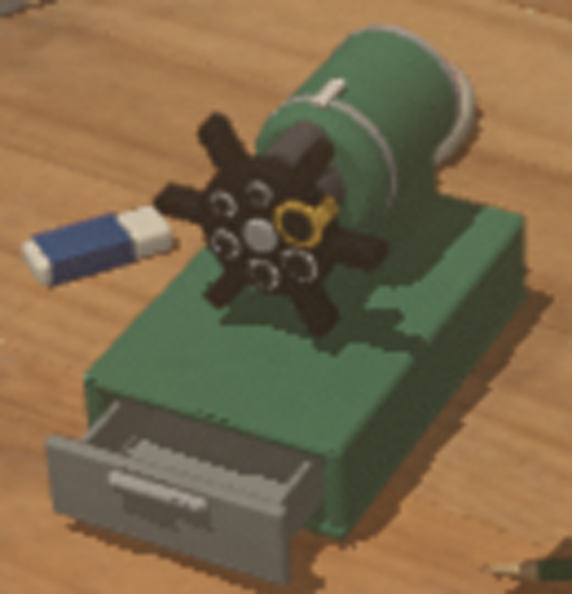

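The ring is at (298,222), which is 60° from the top, so the disc is clicked in one step from the goal. I'll make one more flick of the right-hand top petal toward the left.

In the tool's units: 0.121 m is 0.1513, 0.047 m is 0.0588.

```bash
echo '{"sx": [0.0375, 0.0588, 0.0588, 0.0588, 0.0588, 0.065, 0.0713, 0.0775, 0.0838, 0.09, 0.0963, 0.1013, 0.1063, 0.11, 0.11, 0.11, 0.11, 0.0875, 0.0375, 0], "sy": [0, 0, 0, 0, 0, 0, 0, 0, 0, 0, 0, 0, 0, 0, 0, 0, 0, 0, 0, 0], "sz": [0.025, 0.075, 0.125, 0.1513, 0.1513, 0.1513, 0.1513, 0.1513, 0.1513, 0.1513, 0.1513, 0.1513, 0.1513, 0.1513, 0.1513, 0.1513, 0.1125, 0.075, 0.025, 0], "turn": [0, 0, 0, 0, 0, 0, 0, 0, 0, 0, 0, 0, 0, 0, 0, 0, 0, 0, 0, 0], "jaw": [0, 0, 0, 0, 0, 0, 0, 0, 0, 0, 0, 0, 0, 0, 0, 0, 0, 0, 0, 0]}' | python3 inch.py
python3 -c "
from h import *
goto([-.13,-.0,.16]); crop('s5'); s=ctrl.get_image('top')[...,::-1]; cv2.imwrite('pics/top5.png',s)"
```

```text
time: 6.05
position: [0.6094, -0.0432, 0.242]
tool_rot: [2.13, 2.307, 0.003]
ft_force: [0.2, -0.6, 0.5]
grip_width: 0.005
grip_force: 0.0
shift [ 0.09   -0.1028  0.0817] tool-y vs sharpener-x deg 0.11 now local [-0.0273 -0.0898  0.242 ] 6.05 [ 0.2  -0.57  0.46]
```

View pics/s5.png

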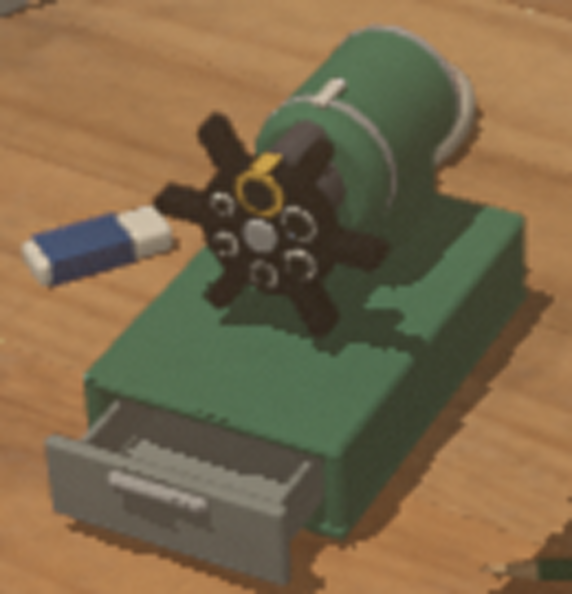

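The yellow ring is now at the top, at (260,190), in line with the mark. Next is the drawer: turn the tool 90° and come down in front of it.

In the tool's units: 0.216 m is 0.27, 0.15 m is 0.1875, 1.57 rad is 0.2499.

```bash
echo '{"sx": [0.0375, 0.0625, 0.0875, 0.1113, 0.1113, 0.1113, 0.1113, 0.1113, 0.1113, 0.1113, 0.1113, 0.1113, 0.1113, 0.1113, 0.1113, 0.1113, 0.1113], "sy": [-0.0375, -0.075, -0.1125, -0.1438, -0.1525, -0.1525, -0.1525, -0.1525, -0.1525, -0.1525, -0.1525, -0.1525, -0.1525, -0.1525, -0.1525, -0.1525, -0.1525], "sz": [0, 0, 0, 0, 0, 0.025, 0.05, 0.075, 0.1, 0.125, 0.15, 0.1875, 0.225, 0.25, 0.27, 0.27, 0.27], "turn": [0.0223, 0.0446, 0.0668, 0.0891, 0.1114, 0.1337, 0.156, 0.1783, 0.2005, 0.2228, 0.2387, 0.2499, 0.2499, 0.2499, 0.2499, 0.2499, 0.2499], "jaw": [0, 0, 0, 0, 0, 0, 0, 0, 0, 0, 0, 0, 0, 0, 0, 0, 0]}' | python3 inch.py
python3 -c "
from h import *
goto([-.096,0,.022]); s=ctrl.get_image('scene')[...,::-1]; cv2.imwrite('pics/s6.png',cv2.resize(s[180:380,160:420],None,fx=3,fy=3))"
```

```text
time: 7.85
position: [0.48, 0.0369, 0.0235]
tool_rot: [3.139, 0.123, -0.001]
ft_force: [-0.6, 0.4, -0.2]
grip_width: 0.005
grip_force: 0.0
shift [0.054  0.     0.0015] tool-y vs sharpener-x deg -89.93 now local [-0.15   -0.      0.0235] 7.85 [-0.58  0.37 -0.18]
```

View pics/s6.png

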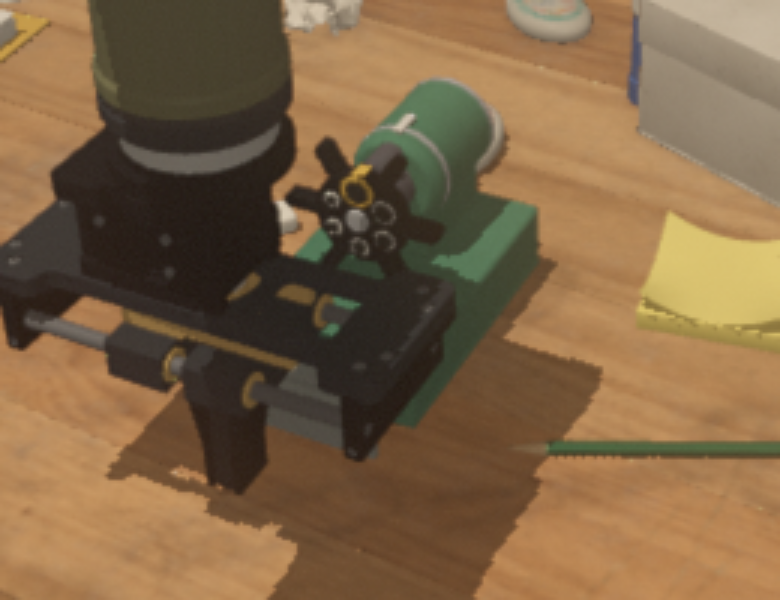

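The gripper stands in front of the drawer, fingertips at crop (235,490), and the disc is still right. Tool +x is now the push direction.

In the tool's units: 0.051 m is 0.0638, 0.049 m is 0.0613.

```bash
echo '{"sx": [0.0125, 0.025, 0.0313, 0.0375, 0.0438, 0.05, 0.055, 0.0588, 0.0613, 0.0638, 0.0638], "sy": [0, 0, 0, 0, 0, 0, 0, 0, 0, 0, 0], "sz": [0, 0, 0, 0, 0, 0, 0, 0, 0, 0, 0], "turn": [0, 0, 0, 0, 0, 0, 0, 0, 0, 0, 0], "jaw": [0, 0, 0, 0, 0, 0, 0, 0, 0, 0, 0]}' | python3 inch.py; python3 -c "
from h import *
goto([-.0945,0,.022])"
```

```text
time: 9.0
position: [0.5313, 0.0409, 0.0235]
tool_rot: [3.139, 0.124, 0.001]
ft_force: [0.2, 0.3, 0.3]
grip_width: 0.005
grip_force: 0.0
shift [0.0041 0.0001 0.0015] tool-y vs sharpener-x deg -89.93 now local [-0.0986  0.0001  0.0235] 9.0 [0.18 0.32 0.27]
```

In the tool's units: 0.003 m is 0.0038, 0.002 m is 0.0025.

```bash
for i in 1; do echo '{"sx": [0.0013, 0.0025, 0.0038, 0.0038], "sy": [0, 0, 0, 0], "sz": [0, 0, 0, 0], "turn": [0, 0, 0, 0], "jaw": [0, 0, 0, 0]}' | python3 inch.py | sed -n '1,2p;4p'; done; echo '{"sx": [0.0013, 0.0013], "sy": [0, 0], "sz": [0, 0], "turn": [0, 0], "jaw": [0, 0]}' | python3 inch.py| sed -n '2p;4p'
```

```text
time: 9.4
position: [0.5342, 0.0412, 0.0236]
ft_force: [-0.0, -0.2, 0.2]
position: [0.5352, 0.0413, 0.0236]
ft_force: [0.3, 0.1, -0.8]
```

In the tool's units: 0.001 m is 0.0013.

```bash
echo '{"sx": [0.0013, 0.0013], "sy": [0, 0], "sz": [0, 0], "turn": [0, 0], "jaw": [0, 0]}' | python3 inch.py| sed -n '2p;4p'
```

```text
position: [0.5362, 0.0413, 0.0236]
ft_force: [-0.3, -0.2, 0.4]
```

In the tool's units: 0.001 m is 0.0013.

```bash
echo '{"sx": [0.0013, 0.0013], "sy": [0, 0], "sz": [0, 0], "turn": [0, 0], "jaw": [0, 0]}' | python3 inch.py| sed -n '2p;4p';  echo '{"sx": [0.0013, 0.0013], "sy": [0, 0], "sz": [0, 0], "turn": [0, 0], "jaw": [0, 0]}' | python3 inch.py| sed -n '2p;4p'; python3 -c "
from h import *
s=ctrl.get_image('scene')[...,::-1]; cv2.imwrite('pics/s7.png',cv2.resize(s[200:350,200:350],None,fx=4,fy=4,interpolation=cv2.INTER_CUBIC))"
```

```text
position: [0.5372, 0.0414, 0.0236]
ft_force: [-1.6, 0.0, 0.1]
position: [0.5381, 0.0415, 0.0235]
ft_force: [-0.5, -0.3, -0.2]
```

View pics/s7.png

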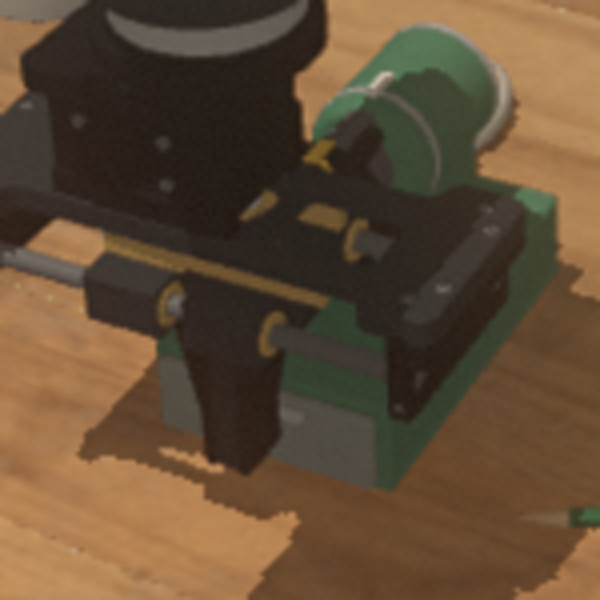

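The drawer is nearly home, its plate at crop (270,420) close against the base. I'll go on in 1 mm steps, watching for the force to rise when it bottoms out.

```bash
echo '{"sx": [0.0013, 0.0013], "sy": [0, 0], "sz": [0, 0], "turn": [0, 0], "jaw": [0, 0]}' | python3 inch.py| sed -n '2p;4p'
```

```text
position: [0.5382, 0.0415, 0.0234]
ft_force: [-3.7, 0.3, 2.5]
```

In the tool's units: 0.001 m is 0.0013.

```bash
echo '{"sx": [0.0013, 0.0013], "sy": [0, 0], "sz": [0, 0], "turn": [0, 0], "jaw": [0, 0]}' | python3 inch.py| sed -n '2p;4p'
```

```text
position: [0.5383, 0.0415, 0.0233]
ft_force: [-6.3, -0.6, 4.7]
```

In the tool's units: 0.001 m is 0.0013.

```bash
echo '{"sx": [0.0013, 0.0013], "sy": [0, 0], "sz": [0, 0], "turn": [0, 0], "jaw": [0, 0]}' | python3 inch.py| sed -n '2p;4p'
```

```text
position: [0.5383, 0.0416, 0.0231]
ft_force: [-8.8, 0.0, 5.9]
```

The tool has stopped moving and the force has climbed, so the drawer is home. I'll back away and check numerically.

In the tool's units: 0.26 m is 0.325, 0.22 m is 0.275.

```bash
echo '{"sx": [-0.0125, -0.0375, -0.0625, -0.075, -0.075, -0.075, -0.075, -0.075, -0.075, -0.075, -0.075, -0.075, -0.075], "sy": [0, 0, 0, 0, 0, 0.0375, 0.1, 0.1625, 0.225, 0.275, 0.325, 0.325, 0.325], "sz": [0, 0, 0, -0.0375, -0.0875, -0.1375, -0.1875, -0.2375, -0.25, -0.25, -0.25, -0.25, -0.25], "turn": [0, 0, 0, 0, 0, 0, 0, 0, 0, 0, 0, 0, 0], "jaw": [0, 0, 0, 0, 0, 0, 0, 0, 0, 0, 0, 0, 0]}' | python3 inch.py | sed -n '1,2p;4p'
python3 - <<'E'
from h import *
I={}
for n in("scene","top"): I[n]=ctrl.get_image(n)[...,::-1].copy(); cv2.imwrite(f"pics/{n}F.png",I[n])
def cen(n,im,lo,hi,box):
    x0,y0,x1,y1=box; m=cv2.inRange(cv2.cvtColor(im,cv2.COLOR_BGR2HSV)[y0:y1,x0:x1],lo,hi); q=np.argwhere(m); return (q.mean(0)[::-1]+[x0,y0]).round(2),len(q)
old={n:cv2.imread(f"pics/{n}0.png") for n in I}
for k,n,lo,hi,b in (("pencil","top",(35,60,20),(90,255,255),(350,245,425,285)),("pad","top",(22,110,90),(35,255,255),(350,180,410,235)),("eraser","top",(100,60,40),(130,255,255),(240,220,280,255)),("base","top",(40,60,30),(90,255,255),(280,190,345,310))):
    print(k,cen(n,old[n],lo,hi,b),cen(n,I[n],lo,hi,b))
s5=cv2.imread("pics/s5.png"); sF=cv2.resize(I["scene"][200:335,220:350],None,fx=4.4,fy=4.4,interpolation=cv2.INTER_CUBIC)
for im in (s5,sF): print("ring",cen("s",im,(18,120,70),(32,255,255),(200,130,360,300)))
# drawer plate front top edge in top view: last grey row below deck along the middle
g=cv2.cvtColor(I["top"],cv2.COLOR_BGR2HSV)
for c in (298,305,322,330):
    col=g[278:305,c]; print(c,[(278+i,*map(int,v)) for i,v in enumerate(col) if i%1==0 and 4<=i<=16])
E
```

```text
time: 12.15
position: [0.5015, -0.2244, 0.2237]
ft_force: [0.6, 1.2, -0.9]
pencil (array([nan, nan]), 0) (array([nan, nan]), 0)
pad (array([381.43, 207.23]), 525) (array([380.51, 207.55]), 1009)
eraser (array([257.9 , 239.19]), 78) (array([257.48, 239.55]), 71)
base (array([310.54, 250.31]), 2180) (array([310.32, 250.55]), 2130)
ring (array([261.43, 183.57]), 1661)
ring (array([261.32, 184.43]), 1700)
298 [(282, 60, 73, 108), (283, 61, 74, 107), (284, 60, 73, 105), (285, 54, 65, 98), (286, 34, 40, 101), (287, 21, 43, 125), (288, 19, 44, 123), (289, 15, 65, 110), (290, 12, 123, 139), (291, 13, 151, 177), (292, 13, 156, 186), (293, 13, 158, 186), (294, 13, 156, 185)]
305 [(282, 59, 71, 108), (283, 59, 73, 109), (284, 59, 72, 106), (285, 53, 62, 99), (286, 28, 40, 103), (287, 20, 42, 127), (288, 18, 43, 130), (289, 14, 54, 137), (290, 12, 84, 164), (291, 12, 128, 181), (292, 13, 154, 190), (293, 13, 158, 191), (294, 13, 159, 189)]
322 [(282, 55, 74, 110), (283, 56, 75, 109), (284, 53, 70, 106), (285, 41, 54, 104), (286, 23, 45, 118), (287, 18, 45, 129), (288, 18, 51, 124), (289, 12, 82, 128), (290, 12, 128, 160), (291, 13, 156, 186), (292, 13, 164, 197), (293, 13, 165, 198), (294, 13, 164, 197)]
330 [(282, 53, 74, 110), (283, 53, 73, 108), (284, 49, 67, 106), (285, 33, 47, 109), (286, 21, 45, 129), (287, 18, 48, 133), (288, 16, 58, 123), (289, 13, 110, 130), (290, 13, 151, 164), (291, 13, 162, 184), (292, 13, 163, 189), (293, 13, 164, 190), (294, 13, 164, 190)]<stdin>:5: RuntimeWarning: Mean of empty slice.
  ret = um.true_divide(
```

Run:
```python
from bench import ctrl
print(ctrl.close_job())
```

```text
the job is handed in; nothing more can be done
None
```

The job is handed in, with no verdict returned: images show the yellow-ringed hole clicked in at the top and eraser and pad unmoved, the drawer was pushed to a hard stop, and the pencil's final position wasn't confirmed (its colour mask found nothing), though the arm never went near it.

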